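# Stand the feeding dish up in the rack

## Task

Take the black feeding dish off the sloping wooden drying stand and put it away in the wire rack: stand it upright on its edge in the middle one of the three bays, between the tines, down on both rails, and let go. Leave the terracotta saucer on the stand and the tongs in the rack where they are.

Things in the scene. Friction and masses are not known exactly. Their poses are not given: they have to be found in the camera images.
- dish_center (a point): Black plastic feeding dish, 110 mm across, 20 mm thick, a hollow 74 mm wide in one face. Point: its centre, half-way through; z: the round axis, out of the hollow face. 0.12 kg. It starts in one of two seats of a wooden stand, leaning 15 degrees, top towards the low back slat, hollow face away from it; the top 45 mm are free on both faces: pinch the thickness there, along the slope.
- rack: Wire rack, fixed. Origin on the table under the middle bay's centre; x across the bays, y along them, z up. Rails along x at y = -32, 32 mm, tops 30 mm up; a dish on both has its centre 75.6 mm up, axis along x. 6 mm tines, tops 95 mm up, at x = -66, -22, 22, 66, y = -32, 32 mm: three empty bays 38 mm wide, at x = -44, 0, 44. Tong block at y = 118 mm.
- saucer_center (a point): Terracotta saucer, 110 mm across, 20 mm thick, a hollow 74 mm wide in one face. Point: its centre, half-way through; z: the round axis, out of the hollow face. 0.22 kg. It leans in the stand's other seat in the same way, 150 mm from the dish; it stays there.
- tongs_center (a point): Grey rubber-tipped steel tongs, 150 mm long, 14 x 25 mm, loose and upright in the rack's slotted block, tips up to 166 mm above the table. The point is half-way up. They stay there.

How it is judged:
By the outcome, as a careful person would: the job done as asked, in the order asked, and still so for the second after the job is handed in, with the robot touching nothing.
It also fails if it takes over 40 s, if anything falls off the work surface, if the arm or the gripper's body presses on something with over 40 N, if the wrist force passes 120 N, or if a joint passes its speed limit or range.

## Robot

A 7-joint arm with a two-finger parallel gripper is mounted at the origin on the work surface. World frame = base frame: x ahead of the robot, y to its left, z up, the work surface at z = 0. Lengths are in m, angles in rad, forces in N, time in s.
With the tool pointing down it reaches from about 0.35 to 0.9 m from the base axis. Payload 8.1 kg.
Tool frame: the origin (TCP) lies between the finger pads; the fingertips stand 19 mm ahead of it and the grasp point (between the pads) is the TCP; y points along the fingers, x is the direction in which the jaws open and shut, and the axes are right-handed (so a half turn about y gives the same grasp; the last joint's range is limited). The gripper opens to 92 mm and grips with 3 to 60 N. Pads are 19 mm wide; open, the fingers measure 130 mm over their backs; the gripper's body (75 mm by 190 mm) begins 47 mm behind the grasp point.
Start: joints at [-1.364, 0.434, 0.025, 1.573, -0.012, 1.134, -0.075], TCP at [0.191, 0.595, 0.246] pointing down, gripper open.
Joint ranges: [-2.62, 2.62], [-0.44, 2.09], [-1.27, 1.32], [0.08, 2.57], [-1.32, 4.46], [0.12, 2], [-2.74, 2.74]. Speed limits (rad/s): [2.22, 2.22, 3.01, 3.01, 3.14, 3.14, 3.14].

## Interface

Orientations are given as a rotation vector (axis times angle).
In Python, from cell import arm gives the robot as it stands.
- The arm moves only by the tool move_arm, never from a script. Its argument "series" is a list of rows, each an object of numbers: "x", "y", "z": the shift along the tool's x, y, z in cm; "rx", "ry", "rz": the turn, a rotation vector about the tool's x, y, z in rad. In form: [{"x": .., "y": .., "z": .., "rx": .., "ry": .., "rz": ..}, ...]. A call has 1 to 12 rows; each row shifts and turns the pose as measured when the row begins, along the tool's axes as they then stand; what a row does not reach is not made up. A row lasts 1/8 s, in which the tool goes at most 62.5 mm and 10.7 degrees, less where a joint would pass 70% of its speed; a pose out of reach is approached as far as the arm can. A call is refused whole if a number of a shift passes 6.25 or a number of a turn 0.188, either way. A call with a gripper value outside its range is refused whole. "jaw" is the finger opening in cm, from 0 to 9.18, set as the call begins (left out, the last holds). The fingers move at their own pace and stop on an object; "newtons" is the grip in N (left out, the last holds). Time passes only in rows, so rows that do not move let the fingers close. It gives the time, the measured TCP pose, the force and the opening at its end, in the units of the state.
- arm.observe(): the state, without advancing time (a new reading comes with each control period).
- arm.get_image(name): name is "side" or "top"; returns the picture (384x512x3 uint8, blue, green, red); there is no depth.
- arm.camera_params(name): a dict with "K" (3x3 intrinsics, pixels), "k1" (the pictures are not rectified: a ray, as slopes to the right and down, at radius r is drawn at 1 + k1 r^2 times it, then the intrinsics apply), "R" (3x3) and "t" (3): a world point X has camera coordinates R X + t. Camera axes: x right, y down, z forward; pixel columns grow to the right and rows downward; lengths in m; the calibration is good to about 2 mm. A picture is of the moment at which its call begins. camera_params takes no time and is no camera call.
- arm.sign_off(): hands the job in, once; it reports no verdict.
The state is a dict: "clock": time; "joints": joint angles; "dq": joint speeds; "joint_efforts": joint torques, N m; "position": TCP position; "ee_rot": TCP orientation; "force": force on the tool from outside, world axes, zero at the start; "ft_torque": the same for the moment, N m; "width": opening from 0.0 (shut) to 1.0 (fully open).
Only numpy, scipy, OpenCV 4.12 (cv2) and the standard library are available. Lean on these libraries where they do the work, as an engineer would, in place of code of your own. Each camera call takes 0.05 s, during which the arm holds its last target.

## Working session

There is one attempt and no reset: what is moved stays moved. The work goes in short steps, Python scripts to look and compute and a tool call to move; the robot and the scene stay as the last step left them, time stands still between calls to the robot, and variables do not carry over. Pictures are saved under pics/ and viewed, and the job is handed in when it is done.

Besides the shell and the picture viewer there is one more tool, called after ">>>" as name([rows], argument=value, ...), one row to a line, values as JSON. move_arm: Moves the arm, as the interface text tells. Its arguments: {"type":"object","properties":{"series":{"type":"array","items":{"type":"object","properties":{"x":{"type":"number"},"y":{"type":"number"},"z":{"type":"number"},"rx":{"type":"number"},"ry":{"type":"number"},"rz":{"type":"number"}}}},"jaw":{"type":"number"},"newtons":{"type":"number"}},"required":["series"]}

```bash
ls; mkdir -p pics; python3 - <<'E'
from cell import arm
import cv2
print(arm.observe())
for n in("side","top"):
    cv2.imwrite(f"pics/{n}0.png",arm.get_image(n)); print(n,arm.camera_params(n))
E
```

```text
pics
{'clock': 0.0, 'joints': array([-1.3636422 ,  0.43523116,  0.02497105,  1.57409022, -0.01160307,
        1.13399625, -0.07510156]), 'dq': array([ 2.29329817e-06, -6.63051228e-04, -1.69177780e-03, -3.14608994e-04,
        4.59761807e-04, -1.26764305e-03,  4.01700095e-04]), 'joint_efforts': array([-1.10776659e-04, -6.67859674e+01,  9.85166989e-01, -3.14465618e+01,
       -6.04254333e-02,  4.30703082e-02,  1.75235623e-04]), 'position': array([0.19041915, 0.59478314, 0.2449425 ]), 'ee_rot': array([-1.34105678, -0.97716586,  0.97913801]), 'force': array([-0.5277623 ,  0.01123945, -0.52798336]), 'ft_torque': array([ 0.0021039 , -0.01813867,  0.00588698]), 'width': 1.0003681373923936}
side {'K': array([[473.87997665,   0.        , 256.96316189],
       [  0.        , 473.87997665, 184.07627644],
       [  0.        ,   0.        ,   1.        ]]), 'k1': -0.12369141436903287, 'R': array([[-0.97064976, -0.24019171, -0.012124  ],
       [-0.13792772,  0.59726706, -0.79009367],
       [ 0.19701521, -0.76523199, -0.61286622]]), 't': array([0.57674632, 0.1608806 , 0.92174911])}
top {'K': array([[370.79901948,   0.        , 256.9897666 ],
       [  0.        , 370.79901948, 197.22100994],
       [  0.        ,   0.        ,   1.        ]]), 'k1': -0.046426946295187496, 'R': array([[ 0.02615702, -0.99964857,  0.00430734],
       [-0.99898685, -0.02629707, -0.03652036],
       [ 0.03662079, -0.00334772, -0.99932363]]), 't': array([-0.03545058,  0.57708885,  0.92661106])}
```

View pics/side0.png

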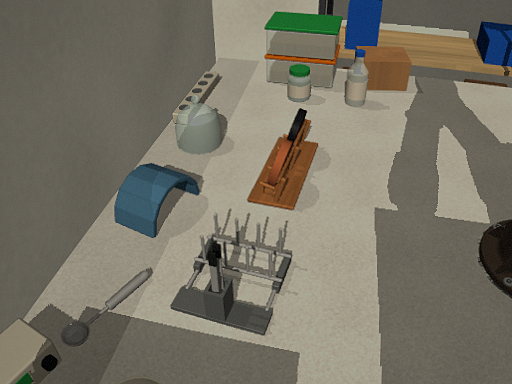

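View pics/top0.png

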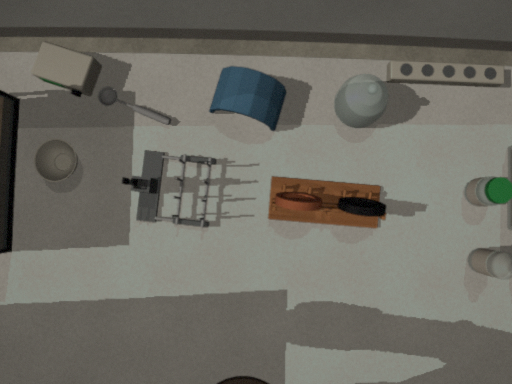

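```bash
python3 - <<'E'
import cv2
t=cv2.imread("pics/top0.png");s=cv2.imread("pics/side0.png")
cv2.imwrite("pics/t_stand.png",cv2.resize(t[165:240,260:395],None,fx=5.9,fy=5.9,interpolation=cv2.INTER_CUBIC))
cv2.imwrite("pics/t_rack.png",cv2.resize(t[140:240,115:265],None,fx=5.3,fy=5.3,interpolation=cv2.INTER_CUBIC))
cv2.imwrite("pics/s_stand.png",cv2.resize(s[100:215,240:330],None,fx=5,fy=5,interpolation=cv2.INTER_CUBIC))
cv2.imwrite("pics/s_rack.png",cv2.resize(s[200:335,165:305],None,fx=4.4,fy=4.4,interpolation=cv2.INTER_CUBIC))
E
```

```text
(no output)
```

View pics/t_stand.png

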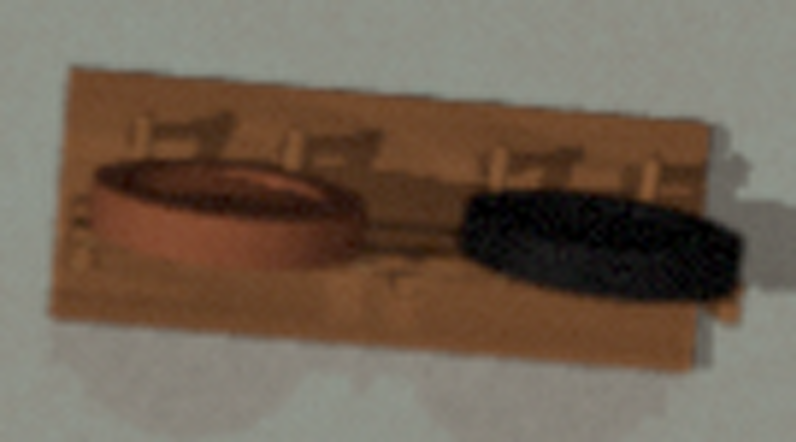

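View pics/t_rack.png

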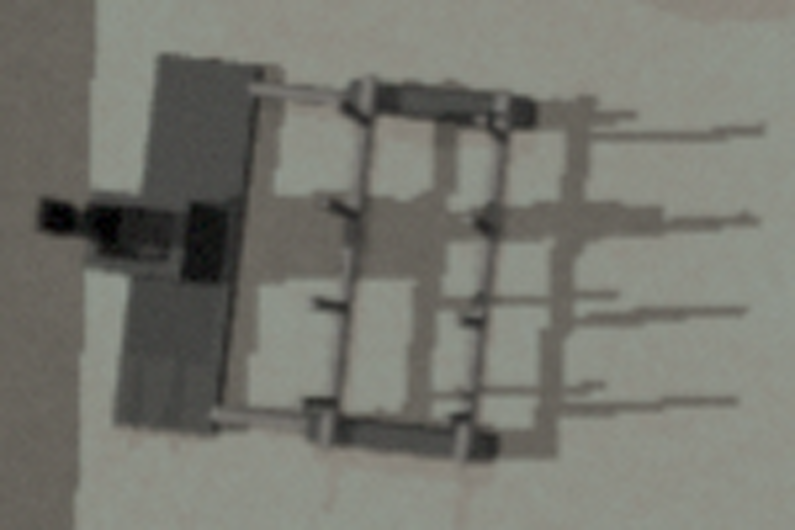

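View pics/s_stand.png

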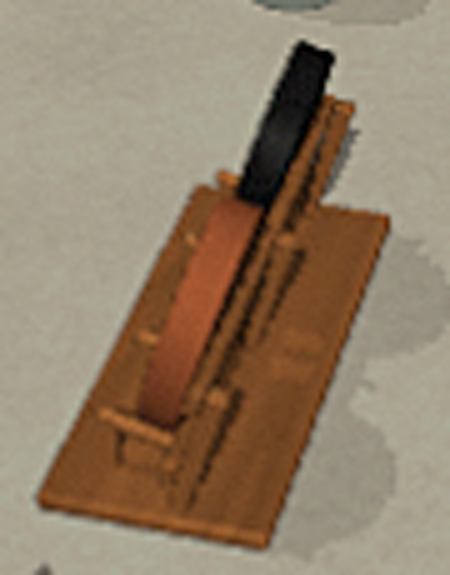

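View pics/s_rack.png

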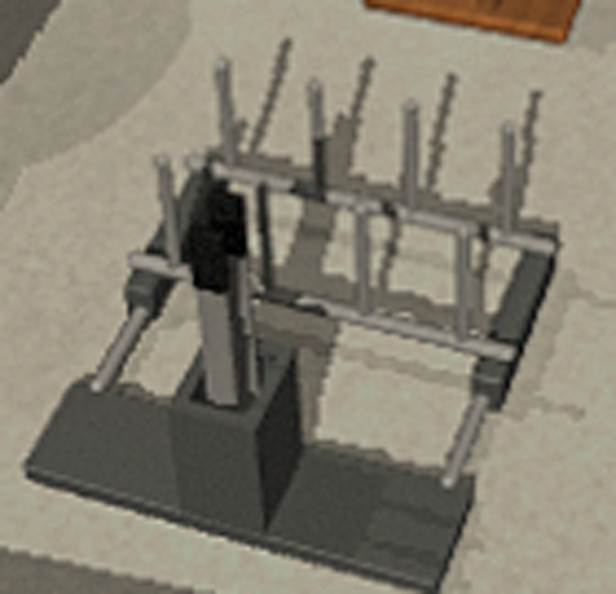

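```bash
cat > h.py <<'E'
import numpy as np, cv2
from cell import arm
from scipy.spatial.transform import Rotation as Ro
P={n:arm.camera_params(n) for n in("side","top")}
def D(n): return np.array([P[n]["k1"],0,0,0,0.])
def ray(n,px):
    p=P[n]; u=cv2.undistortPoints(np.array(px,float).reshape(-1,1,2),p["K"],D(n)).reshape(-1,2)
    d=np.c_[u,np.ones(len(u))]@p["R"]; return -p["R"].T@p["t"], d/np.linalg.norm(d,axis=1)[:,None]
def onz(n,px,z):
    c,d=ray(n,px); return c+d*((z-c[2])/d[:,2])[:,None]
def proj(n,X):
    p=P[n]; return cv2.projectPoints(np.array(X,float).reshape(-1,1,3),cv2.Rodrigues(p["R"])[0],p["t"],p["K"],D(n))[0].reshape(-1,2)
def tri(p1,p2):
    (c1,d1),(c2,d2)=ray("side",p1),ray("top",p2)
    d1,d2=d1[0],d2[0]
    s=np.linalg.lstsq(np.c_[d1,-d2],c2-c1,rcond=None)[0]
    a,b=c1+s[0]*d1,c2+s[1]*d2
    return (a+b)/2,np.linalg.norm(a-b)
E
python3 - <<'E'
from h import *
np.set_printoptions(precision=4,suppress=True)
off=lambda L,s,o:(np.array(L,float)+.5)/s-.5+np.array(o)
far=off([(222,62),(315,85),(410,105),(508,127)],4.4,(165,200))
near=off([(162,160),(258,183),(362,205),(462,228)],4.4,(165,200))
W=np.r_[onz("side",far,.094),onz("side",near,.094)][:,:2]; print(W)
# order in picture left->right is world +x -> -x
L=np.array([(x,y) for y in(-.032,.032) for x in(.066,.022,-.022,-.066)])
mw,ml=W.mean(0),L.mean(0)
U,S,V=np.linalg.svd((L-ml).T@(W-mw)); R=(U@V).T
yaw=np.arctan2(R[1,0],R[0,0]); t=mw-R@ml
print("rack",t,np.degrees(yaw),"det",np.linalg.det(R)); print((W-(L@R.T+t))*1000)
# check: rail ends in top
rt=off([(368,85),(503,100),(330,445),(462,450)],5.3,(115,140)); print(onz("top",rt,.03)[:,:2], onz("top",rt,.03)[:,:2].mean(0))
# masks
t_=cv2.imread("pics/top0.png");s_=cv2.imread("pics/side0.png")
for n,im,(x0,y0,x1,y1) in(("top",t_,(260,165,395,240)),("side",s_,(240,100,330,215))):
    hsv=cv2.cvtColor(im,cv2.COLOR_BGR2HSV); roi=np.zeros(im.shape[:2],np.uint8); roi[y0:y1,x0:x1]=255
    bl=((hsv[...,2]<45)*255).astype(np.uint8)&roi
    k,lab,st,cen=cv2.connectedComponentsWithStats(bl); i=1+np.argmax(st[1:,4]); print(n,"black",st[i],cen[i])
    c=cv2.findContours((lab==i).astype(np.uint8),0,1)[0][0]; print(cv2.minAreaRect(c),cv2.fitEllipse(c))
    wd=((hsv[...,0]<18)*255&(hsv[...,1]>90)*255).astype(np.uint8)&roi
    wd|=bl
    c=max(cv2.findContours(wd,0,1)[0],key=cv2.contourArea); print("stand",cv2.minAreaRect(c))
o=arm.observe(); print(Ro.from_rotvec(o["ee_rot"]).as_matrix())
for n in P: print(n,-P[n]["R"].T@P[n]["t"])
E
```

```text
[[0.6514 0.1013]
 [0.6074 0.1065]
 [0.5643 0.1095]
 [0.5207 0.1135]
 [0.6569 0.1661]
 [0.6138 0.1698]
 [0.569  0.1722]
 [0.5266 0.1755]]
rack [0.5888 0.1393] -4.740343179874871 det 1.0000000000000002
[[-0.4914 -0.6094]
 [-0.6127  0.907 ]
 [ 0.1127  0.303 ]
 [ 0.3418  0.6065]
 [-0.3141  0.354 ]
 [ 0.5095  0.4135]
 [-0.5215 -0.836 ]
 [ 0.9758 -1.1386]]
[[0.6759 0.164 ]
 [0.6704 0.1003]
 [0.5068 0.1761]
 [0.5061 0.1144]] [0.5898 0.1387]
top black [337 197  49  19 702] [361.4217 206.0883]
((361.0199890136719, 205.85997009277344), (48.0832633972168, 16.970563888549805), 8.13010311126709) ((361.4804992675781, 206.08648681640625), (16.460256576538086, 51.283790588378906), 98.50393676757812)
stand ((327.64776611328125, 202.15658569335938), (116.29499053955078, 42.59308624267578), 4.844000816345215)
side black [284 108  23  55 298] [296.198  126.5101]
((292.5118713378906, 135.17160034179688), (8.615386009216309, 56.07693099975586), 22.619861602783203) ((295.03265380859375, 128.8865203857422), (7.73861026763916, 74.83231353759766), 22.49323272705078)
stand ((290.5, 162.5), (45.16857147216797, 106.88404846191406), 26.56505012512207)
[[ 0.3049 -0.0003 -0.9524]
 [ 0.9524 -0.0013  0.3049]
 [-0.0014 -1.     -0.0002]]
side [0.4004 0.7478 0.699 ]
top [ 0.5435 -0.0172  0.9472]
```

```bash
python3 - <<'E'
from h import *
np.set_printoptions(precision=4,suppress=True)
off=lambda L,s,o:(np.array(L,float)+.5)/s-.5+np.array(o)
c=off([(68,68),(712,118),(690,368),(50,318)],5.9,(260,165))
for z in(.0,.012):
    w=onz("top",c,z)[:,:2]; print(z,w.tolist(),w.mean(0))
d=[w[1]-w[0],w[2]-w[3],w[0]-w[3],w[1]-w[2]]
print([np.degrees(np.arctan2(v[1],v[0])) for v in d],[np.linalg.norm(v) for v in d])
sc=off([(35+5,495),(265,545),(388,218)],5,(240,100)); print("side corners",onz("side",sc,.012)[:,:2])
# saucer: mask redder than wood?
for n,pts in(("top",[(t:=cv2.imread("pics/top0.png"))]),("side",[cv2.imread("pics/side0.png")])):
    im=pts[0]; hsv=cv2.cvtColor(im,cv2.COLOR_BGR2HSV)
    for q in ([(300,208),(290,207),(320,215),(270,190)] if n=="top" else [(278,165),(275,175),(260,195),(305,160)]):
        print(n,q,hsv[q[1],q[0]])
# dish: height by top-point tangent
yaw=np.mean([np.arctan2(d[2][1],d[2][0]),np.arctan2(d[3][1],d[3][0]),np.arctan2(d[0][1],d[0][0])+np.pi/2,np.arctan2(d[1][1],d[1][0])+np.pi/2]);print("yaw",np.degrees(yaw))
a=np.radians(15); ax=np.array([np.cos(a)*np.cos(yaw),np.cos(a)*np.sin(yaw),np.sin(a)]); u=np.array([-np.sin(yaw),np.cos(yaw),0]); v=np.cross(ax,u); 
print("axis",ax,"up",v)
th=np.linspace(0,2*np.pi,361); circ=np.outer(np.cos(th),u)*.055+np.outer(np.sin(th),v)*.055
body=np.r_[circ+ax*.01,circ-ax*.01]
for z in(.06,.065,.07,.075,.08,.085):
    C=onz("top",[(361.3,206.0)],z)[0]
    for k in range(3): # hull centroid offset
        h=cv2.convexHull(proj("top",C+body).astype(np.float32)); m=cv2.moments(h); e=np.array([361.42,206.09])-[m["m10"]/m["m00"],m["m01"]/m["m00"]]
        C=C+(onz("top",[(361.3,206.)+e],z)-onz("top",[(361.3,206.)],z))[0]
    p=proj("side",C+body); pt=proj("top",C+body)
    print(z,C,"side top v %.1f xmax %.1f"%(p[:,1].min(),p[:,0].max()),"top bbox",pt.min(0),pt.max(0))
E
```

```text
0.0 [[0.6332768883689103, -0.055089644837427884], [0.6191376048085703, -0.33700534962152784], [0.5099637780270191, -0.32892659875952945], [0.5246802054630538, -0.04999051622732631]] [ 0.5718 -0.1928]
0.012 [[0.6321395048138146, -0.05460912801457207], [0.6181793483231358, -0.33295331279386164], [0.5103886176222042, -0.32497690961887704], [0.5249186062962431, -0.0495745989976433]] [ 0.5714 -0.1905]
[np.float64(-92.87122359233274), np.float64(-93.0200758949162), np.float64(-2.688333680238612), np.float64(-4.2321151787400115)] [np.float64(0.2786940458095428), np.float64(0.2757853391070349), np.float64(0.10733903093161254), np.float64(0.1080854506057622)]
side corners [[ 0.6291 -0.0528]
 [ 0.523  -0.0417]
 [ 0.5076 -0.3185]]
top (300, 208) [  9 161 117]
top (290, 207) [  9 159 128]
top (320, 215) [ 12 153 118]
top (270, 190) [ 14  72 124]
side (278, 165) [ 10 180 156]
side (275, 175) [ 10 185 123]
side (260, 195) [ 14 184 122]
side (305, 160) [ 13 170 120]
yaw -3.2029370865568914
axis [ 0.9644 -0.054   0.2588] up [-0.2584  0.0145  0.9659]
0.06 [ 0.5625 -0.2708  0.06  ] side top v 112.9 xmax 306.0 top bbox [337.4482 196.1784] [385.4499 216.068 ]
0.065 [ 0.5624 -0.2694  0.065 ] side top v 111.4 xmax 306.0 top bbox [337.312  196.1223] [385.5867 216.1248]
0.07 [ 0.5623 -0.268   0.07  ] side top v 109.9 xmax 306.1 top bbox [337.1743 196.0657] [385.7251 216.1822]
0.075 [ 0.5622 -0.2665  0.075 ] side top v 108.4 xmax 306.1 top bbox [337.035  196.0083] [385.865  216.2403]
0.08 [ 0.5621 -0.2651  0.08  ] side top v 107.0 xmax 306.1 top bbox [336.8941 195.9503] [386.0066 216.2991]
0.085 [ 0.562  -0.2637  0.085 ] side top v 105.4 xmax 306.2 top bbox [336.7516 195.8917] [386.1498 216.3586]
```

```bash
cat >> h.py <<'E'
def plan(pos,rot,n,cur=None):
    """rows in tool axes from the measured pose to (pos, rot matrix) in n rows"""
    if cur is None:
        o=arm.observe(); cur=(o["position"],Ro.from_rotvec(o["ee_rot"]))
    p,r=cur; T=Ro.from_matrix(rot); w=(r.inv()*T).as_rotvec()/n; dp=(np.array(pos)-p)/n
    for i in range(n):
        print("row",i,"cm",(r.inv().apply(dp)*100).round(2),"rad",w.round(4)); r=r*Ro.from_rotvec(w)
def rotm(yaw,tilt):
    c,s=np.cos(tilt),np.sin(tilt); ax=np.array([c*np.cos(yaw),c*np.sin(yaw),s]); u=np.array([-np.sin(yaw),np.cos(yaw),0]); v=np.cross(ax,u)
    return np.c_[ax,-v,np.cross(ax,-v)]
DC=np.array([.562,-.266,.0775]); DY=np.radians(-3.2); DT=np.radians(15)
RK=np.array([.5888,.1393,0]); RY=np.radians(-4.74)
GR=rotm(DY,DT); UP=-GR[:,1]
GP=DC+.034*UP
E
python3 - <<'E'
from h import *
print(GP,UP,GR); plan(GP+.09*UP,GR,18)
E
```

```text
[ 0.55321387 -0.26550878  0.11034148] [-0.25841549  0.01444767  0.96592583] [[ 9.64419720e-01  2.58415485e-01  5.58215050e-02]
 [-5.39194333e-02 -1.44476686e-02  9.98440764e-01]
 [ 2.58819045e-01 -9.65925826e-01 -1.73472348e-18]]
row 0 cm [-3.97  0.27 -3.25] rad [-0.0095  0.0727 -0.0124]
row 1 cm [-3.73  0.26 -3.53] rad [-0.0095  0.0727 -0.0124]
row 2 cm [-3.46  0.25 -3.79] rad [-0.0095  0.0727 -0.0124]
row 3 cm [-3.18  0.24 -4.03] rad [-0.0095  0.0727 -0.0124]
row 4 cm [-2.88  0.24 -4.25] rad [-0.0095  0.0727 -0.0124]
row 5 cm [-2.57  0.25 -4.44] rad [-0.0095  0.0727 -0.0124]
row 6 cm [-2.24  0.26 -4.61] rad [-0.0095  0.0727 -0.0124]
row 7 cm [-1.91  0.28 -4.76] rad [-0.0095  0.0727 -0.0124]
row 8 cm [-1.56  0.31 -4.89] rad [-0.0095  0.0727 -0.0124]
row 9 cm [-1.2   0.34 -4.98] rad [-0.0095  0.0727 -0.0124]
row 10 cm [-0.84  0.37 -5.05] rad [-0.0095  0.0727 -0.0124]
row 11 cm [-0.48  0.41 -5.1 ] rad [-0.0095  0.0727 -0.0124]
row 12 cm [-0.11  0.46 -5.12] rad [-0.0095  0.0727 -0.0124]
row 13 cm [ 0.25  0.51 -5.11] rad [-0.0095  0.0727 -0.0124]
row 14 cm [ 0.62  0.56 -5.07] rad [-0.0095  0.0727 -0.0124]
row 15 cm [ 0.98  0.62 -5.01] rad [-0.0095  0.0727 -0.0124]
row 16 cm [ 1.33  0.68 -4.92] rad [-0.0095  0.0727 -0.0124]
row 17 cm [ 1.67  0.74 -4.8 ] rad [-0.0095  0.0727 -0.0124]
```

>>> move_arm([
  {"x": -4,"z": -3.2,"ry": 0.075},
  {"x": -3.7,"z": -3.5,"ry": 0.075},
  {"x": -3.5,"z": -3.8,"ry": 0.075},
  {"x": -3.2,"z": -4,"ry": 0.075},
  {"x": -2.9,"z": -4.2,"ry": 0.075},
  {"x": -2.6,"z": -4.4,"ry": 0.075},
  {"x": -2.2,"z": -4.6,"ry": 0.075},
  {"x": -1.9,"z": -4.8,"ry": 0.075},
  {"x": -1.6,"z": -4.9,"ry": 0.075},
  {"x": -1.2,"z": -5,"ry": 0.075},
], jaw=6, newtons=20)

```text
invalid input
```

```bash
python3 - <<'E'
from h import *
plan(GP+.09*UP,GR,10)
E
```

```text
row 0 cm [-7.15  0.49 -5.85] rad [-0.0171  0.1309 -0.0224]
row 1 cm [-6.33  0.45 -6.73] rad [-0.0171  0.1309 -0.0224]
row 2 cm [-5.41  0.44 -7.49] rad [-0.0171  0.1309 -0.0224]
row 3 cm [-4.4   0.46 -8.12] rad [-0.0171  0.1309 -0.0224]
row 4 cm [-3.31  0.52 -8.62] rad [-0.0171  0.1309 -0.0224]
row 5 cm [-2.17  0.61 -8.97] rad [-0.0171  0.1309 -0.0224]
row 6 cm [-0.99  0.73 -9.17] rad [-0.0171  0.1309 -0.0224]
row 7 cm [ 0.19  0.88 -9.21] rad [-0.0171  0.1309 -0.0224]
row 8 cm [ 1.37  1.05 -9.09] rad [-0.0171  0.1309 -0.0224]
row 9 cm [ 2.52  1.25 -8.81] rad [-0.0171  0.1309 -0.0224]
```

Rows probably need all six numbers.

>>> move_arm([
  {"x": -4,"y": 0,"z": -3.2,"rx": 0,"ry": 0.075,"rz": 0},
  {"x": -3.7,"y": 0,"z": -3.5,"rx": 0,"ry": 0.075,"rz": 0},
  {"x": -3.5,"y": 0,"z": -3.8,"rx": 0,"ry": 0.075,"rz": 0},
  {"x": -3.2,"y": 0,"z": -4,"rx": 0,"ry": 0.075,"rz": 0},
  {"x": -2.9,"y": 0,"z": -4.2,"rx": 0,"ry": 0.075,"rz": 0},
  {"x": -2.6,"y": 0,"z": -4.4,"rx": 0,"ry": 0.075,"rz": 0},
  {"x": -2.2,"y": 0,"z": -4.6,"rx": 0,"ry": 0.075,"rz": 0},
  {"x": -1.9,"y": 0,"z": -4.8,"rx": 0,"ry": 0.075,"rz": 0},
  {"x": -1.6,"y": 0,"z": -4.9,"rx": 0,"ry": 0.075,"rz": 0},
  {"x": -1.2,"y": 0,"z": -5,"rx": 0,"ry": 0.075,"rz": 0},
], jaw=6, newtons=20)

```text
clock: 1.35
position: [0.3684, 0.1002, 0.243]
ee_rot: [-1.538, -0.384, 0.389]
force: [1.7, 0.3, -0.9]
width: 0.653
```

```bash
python3 - <<'E'
from h import *
print(arm.observe()["joints"]); plan(GP+.09*UP,GR,10)
E
```

```text
[-0.82592773  0.01484372  0.43294386  2.14000893 -0.00553861  0.99141593
  0.10293893]
row 0 cm [-0.3   0.46 -3.97] rad [-0.007   0.0546 -0.0258]
row 1 cm [-0.1   0.49 -3.98] rad [-0.007   0.0546 -0.0258]
row 2 cm [ 0.11  0.51 -3.98] rad [-0.007   0.0546 -0.0258]
row 3 cm [ 0.31  0.55 -3.96] rad [-0.007   0.0546 -0.0258]
row 4 cm [ 0.51  0.59 -3.94] rad [-0.007   0.0546 -0.0258]
row 5 cm [ 0.71  0.63 -3.9 ] rad [-0.007   0.0546 -0.0258]
row 6 cm [ 0.91  0.68 -3.85] rad [-0.007   0.0546 -0.0258]
row 7 cm [ 1.1   0.73 -3.79] rad [-0.007   0.0546 -0.0258]
row 8 cm [ 1.28  0.79 -3.72] rad [-0.007   0.0546 -0.0258]
row 9 cm [ 1.46  0.85 -3.64] rad [-0.007   0.0546 -0.0258]
```

>>> move_arm([
  {"x": -0.3,"y": 0.45,"z": -4,"rx": -0.007,"ry": 0.055,"rz": -0.026},
  {"x": -0.1,"y": 0.5,"z": -4,"rx": -0.007,"ry": 0.055,"rz": -0.026},
  {"x": 0.1,"y": 0.5,"z": -4,"rx": -0.007,"ry": 0.055,"rz": -0.026},
  {"x": 0.3,"y": 0.55,"z": -4,"rx": -0.007,"ry": 0.055,"rz": -0.026},
  {"x": 0.5,"y": 0.6,"z": -3.9,"rx": -0.007,"ry": 0.055,"rz": -0.026},
  {"x": 0.7,"y": 0.6,"z": -3.9,"rx": -0.007,"ry": 0.055,"rz": -0.026},
  {"x": 0.9,"y": 0.7,"z": -3.85,"rx": -0.007,"ry": 0.055,"rz": -0.026},
  {"x": 1.1,"y": 0.7,"z": -3.8,"rx": -0.007,"ry": 0.055,"rz": -0.026},
  {"x": 1.3,"y": 0.8,"z": -3.7,"rx": -0.007,"ry": 0.055,"rz": -0.026},
  {"x": 1.5,"y": 0.8,"z": -3.6,"rx": -0.007,"ry": 0.055,"rz": -0.026},
  {"x": 0,"y": 0,"z": 0,"rx": 0,"ry": 0,"rz": 0},
])

```text
clock: 2.72
position: [0.5284, -0.2824, 0.1955]
ee_rot: [-1.568, -0.147, -0.278]
force: [-0.6, 1.3, -0.2]
width: 0.658
```

```bash
python3 - <<'E'
from h import *
print(arm.observe()["joints"]); plan(GP+.09*UP,GR,1)
for n in P:
    im=arm.get_image(n); cv2.imwrite(f"pics/{n}1.png",im)
    o=(265,20,165,190) if n=="side" else (250,130,160,120)
    cv2.imwrite(f"pics/{n}1z.png",cv2.resize(im[o[1]:o[1]+o[3],max(o[0]-30,0):o[0]+o[2]],None,fx=3,fy=3,interpolation=cv2.INTER_CUBIC))
E
```

```text
[-0.06513932  0.37106228  0.69649861  1.96048732 -0.56441395  0.72289246
  0.88223241]
row 0 cm [ 0.05 -0.17  1.83] rad [ 0.005  -0.0273  0.009 ]
```

View pics/side1z.png

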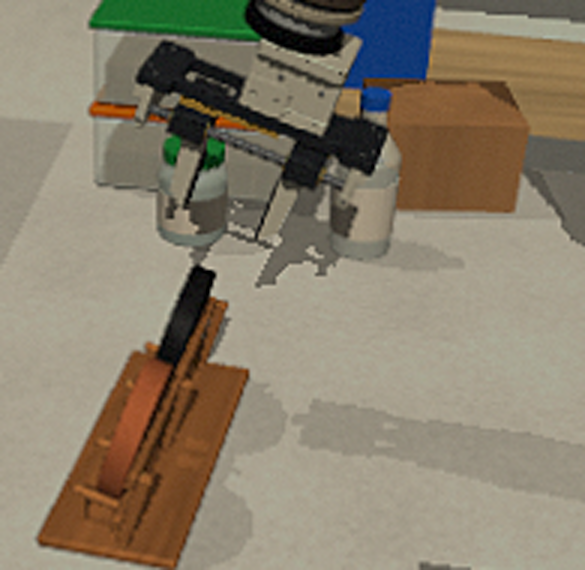

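View pics/top1z.png

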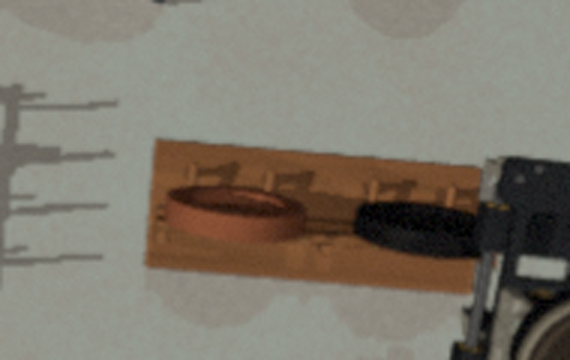

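>>> move_arm([
  {"x": 0,"y": -0.1,"z": 1.8,"rx": 0.005,"ry": -0.027,"rz": 0.009},
  {"x": 0,"y": 2,"z": 0,"rx": 0,"ry": 0,"rz": 0},
  {"x": 0,"y": 2,"z": 0,"rx": 0,"ry": 0,"rz": 0},
  {"x": 0,"y": 0,"z": 0,"rx": 0,"ry": 0,"rz": 0},
])

```text
clock: 3.32
position: [0.5409, -0.2509, 0.1578]
ee_rot: [-1.559, -0.175, -0.232]
force: [-0.2, 0.6, 0.1]
width: 0.652
```

```bash
python3 - <<'E'
from h import *
plan(GP,GR,3)
o=arm.observe();r=Ro.from_rotvec(o["ee_rot"]).as_matrix();tip=o["position"]+r[:,1]*.019
print([proj("side",tip+r[:,0]*s).round(1).tolist() for s in(-.03,.03)])
im=arm.get_image("side"); cv2.imwrite("pics/side2.png",cv2.resize(im[40:190,240:370],None,fx=4,fy=4,interpolation=cv2.INTER_CUBIC))
E
```

```text
row 0 cm [ 0.01  1.64 -0.48] rad [-0.0037  0.0058 -0.0009]
row 1 cm [ 0.01  1.64 -0.48] rad [-0.0037  0.0058 -0.0009]
row 2 cm [ 0.01  1.64 -0.47] rad [-0.0037  0.0058 -0.0009]
[[[312.5, 116.0]], [[289.2, 107.3]]]
```

View pics/side2.png

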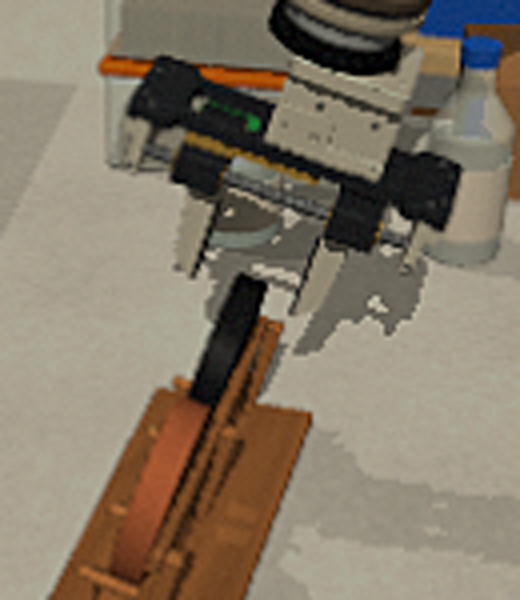

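>>> move_arm([
  {"x": 0,"y": 1.5,"z": -0.6,"rx": -0.004,"ry": 0.006,"rz": 0},
  {"x": 0,"y": 1.5,"z": -0.4,"rx": -0.004,"ry": 0.006,"rz": 0},
  {"x": 0,"y": 1,"z": -0.2,"rx": 0,"ry": 0,"rz": 0},
  {"x": 0,"y": 0,"z": 0,"rx": 0,"ry": 0,"rz": 0},
  {"x": 0,"y": 0,"z": 0,"rx": 0,"ry": 0,"rz": 0},
])

```text
clock: 4.0
position: [0.552, -0.2639, 0.1186]
ee_rot: [-1.566, -0.166, -0.244]
force: [0.0, -1.0, 0.5]
width: 0.655
```

```bash
python3 - <<'E'
from h import *
plan(GP,GR,1)
im=arm.get_image("side"); cv2.imwrite("pics/side3.png",cv2.resize(im[60:190,240:370],None,fx=4,fy=4,interpolation=cv2.INTER_CUBIC))
im=arm.get_image("top"); cv2.imwrite("pics/top3.png",cv2.resize(im[140:260,260:400],None,fx=4,fy=4,interpolation=cv2.INTER_CUBIC))
E
```

```text
row 0 cm [-0.09  0.83 -0.15] rad [-0.0023  0.0056 -0.0002]
```

View pics/side3.png

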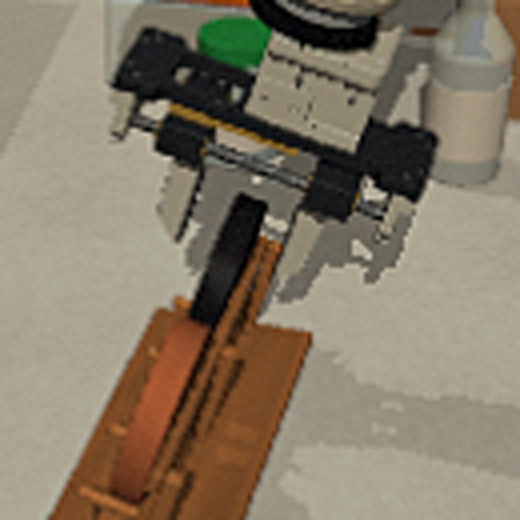

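View pics/top3.png

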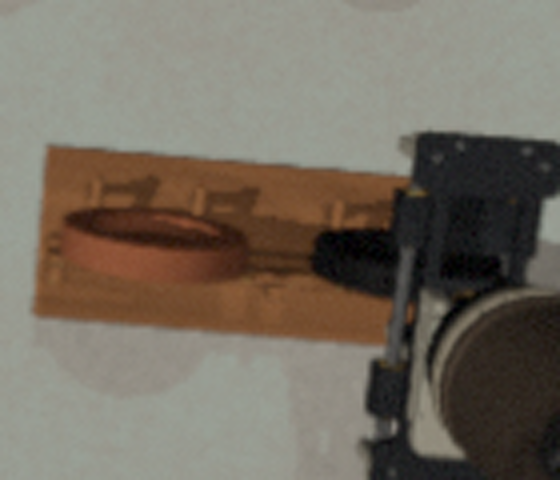

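>>> move_arm([
  {"x": 0,"y": 0.7,"z": -0.15,"rx": -0.002,"ry": 0.005,"rz": 0},
  {"x": 0,"y": 0,"z": 0,"rx": 0,"ry": 0,"rz": 0},
])

```text
clock: 4.35
position: [0.5542, -0.2654, 0.1122]
ee_rot: [-1.568, -0.163, -0.25]
force: [1.2, 0.4, -0.4]
width: 0.654
```

>>> move_arm([
  {"x": 0,"y": 0,"z": 0,"rx": 0,"ry": 0,"rz": 0},
  {"x": 0,"y": 0,"z": 0,"rx": 0,"ry": 0,"rz": 0},
  {"x": 0,"y": 0,"z": 0,"rx": 0,"ry": 0,"rz": 0},
  {"x": 0,"y": 0,"z": 0,"rx": 0,"ry": 0,"rz": 0},
  {"x": 0,"y": 0,"z": 0,"rx": 0,"ry": 0,"rz": 0},
  {"x": 0,"y": 0,"z": 0,"rx": 0,"ry": 0,"rz": 0},
], jaw=0, newtons=25)

```text
clock: 5.1
position: [0.5542, -0.2654, 0.1124]
ee_rot: [-1.568, -0.164, -0.25]
force: [-0.2, -0.6, -0.1]
width: 0.216
```

```bash
python3 - <<'E'
from h import *
plan(GP,GR,1); print(arm.observe()["width"]*9.18, arm.observe()["ft_torque"])
E
```

```text
row 0 cm [-0.15  0.17 -0.02] rad [-0.0001  0.0008  0.0012]
1.9858440734280247 [-0.13348989  0.33869711  0.00606381]
```

>>> move_arm([
  {"x": 0,"y": -1,"z": 0,"rx": 0,"ry": 0,"rz": 0},
  {"x": 0,"y": -2,"z": 0,"rx": 0,"ry": 0,"rz": 0},
  {"x": 0,"y": -2,"z": 0,"rx": 0,"ry": 0,"rz": 0},
  {"x": 0,"y": -2,"z": 0,"rx": 0,"ry": 0,"rz": 0},
  {"x": 0,"y": -2,"z": 0,"rx": 0,"ry": 0,"rz": 0},
  {"x": 0,"y": -2,"z": 0,"rx": 0,"ry": 0,"rz": 0},
  {"x": 0,"y": -1.5,"z": 0,"rx": 0,"ry": 0,"rz": 0},
  {"x": 0,"y": 0,"z": 0,"rx": 0,"ry": 0,"rz": 0},
])

```text
clock: 6.1
position: [0.5187, -0.2637, 0.2396]
ee_rot: [-1.567, -0.162, -0.251]
force: [-0.6, -0.0, -2.0]
width: 0.216
```

```bash
python3 - <<'E'
from h import *
o=arm.observe(); print(o["force"],o["width"]*9.18)
for n in P:
    im=arm.get_image(n); cv2.imwrite(f"pics/{n}4.png",cv2.resize(im[0:190,230:430] if n=="side" else im[130:270,250:420],None,fx=3,fy=3,interpolation=cv2.INTER_CUBIC))
RR=rotm(RY,0); H=.0357
T=RK+[0,0,.0756+H]
print("target",T); plan(T+[0,0,.12],RR,12)
E
```

```text
[-0.63638251 -0.03108354 -1.97272309] 1.979023267683573
target [0.5888 0.1393 0.1113]
row 0 cm [0.37 0.16 3.38] rad [-0.0004  0.0022  0.0217]
row 1 cm [0.36 0.15 3.38] rad [-0.0004  0.0022  0.0217]
row 2 cm [0.36 0.14 3.38] rad [-0.0004  0.0022  0.0217]
row 3 cm [0.35 0.14 3.38] rad [-0.0004  0.0022  0.0217]
row 4 cm [0.35 0.13 3.39] rad [-0.0004  0.0022  0.0217]
row 5 cm [0.35 0.12 3.39] rad [-0.0004  0.0022  0.0217]
row 6 cm [0.34 0.11 3.39] rad [-0.0004  0.0022  0.0217]
row 7 cm [0.34 0.1  3.39] rad [-0.0004  0.0022  0.0217]
row 8 cm [0.33 0.09 3.39] rad [-0.0004  0.0022  0.0217]
row 9 cm [0.32 0.08 3.39] rad [-0.0004  0.0022  0.0217]
row 10 cm [0.32 0.07 3.39] rad [-0.0004  0.0022  0.0217]
row 11 cm [0.31 0.07 3.39] rad [-0.0004  0.0022  0.0217]
```

View pics/side4.png

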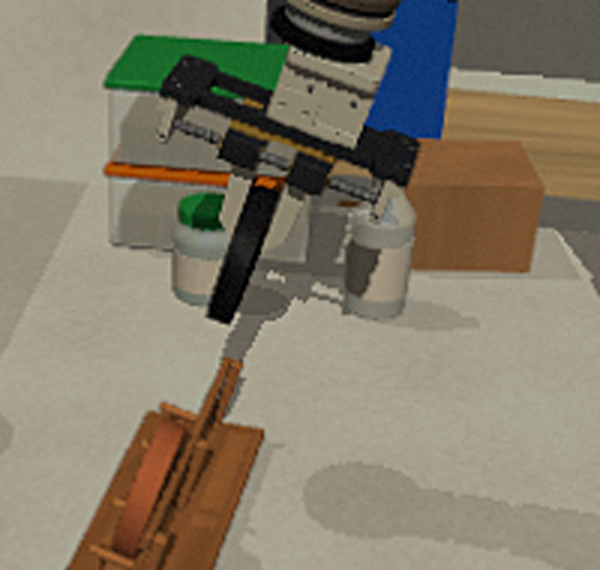

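View pics/top4.png

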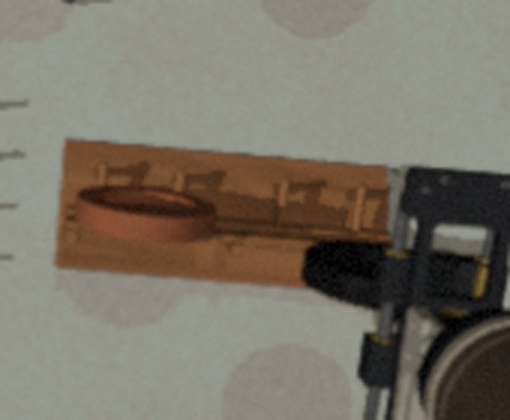

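>>> move_arm([
  {"x": 0.2,"y": -0.4,"z": 2,"rx": 0,"ry": 0.002,"rz": 0.022},
  {"x": 0.35,"y": -0.4,"z": 3.4,"rx": 0,"ry": 0.002,"rz": 0.022},
  {"x": 0.35,"y": 0,"z": 3.4,"rx": 0,"ry": 0.002,"rz": 0.022},
  {"x": 0.35,"y": 0.1,"z": 3.4,"rx": 0,"ry": 0.002,"rz": 0.022},
  {"x": 0.35,"y": 0.1,"z": 3.4,"rx": 0,"ry": 0.002,"rz": 0.022},
  {"x": 0.35,"y": 0.1,"z": 3.4,"rx": 0,"ry": 0.002,"rz": 0.022},
  {"x": 0.35,"y": 0.1,"z": 3.4,"rx": 0,"ry": 0.002,"rz": 0.022},
  {"x": 0.35,"y": 0.1,"z": 3.4,"rx": 0,"ry": 0.002,"rz": 0.022},
  {"x": 0.35,"y": 0.1,"z": 3.4,"rx": 0,"ry": 0.002,"rz": 0.022},
  {"x": 0.35,"y": 0.1,"z": 3,"rx": 0,"ry": 0.002,"rz": 0.022},
  {"x": 0.3,"y": 0.1,"z": 2.5,"rx": 0,"ry": 0.002,"rz": 0.022},
  {"x": 0,"y": 0,"z": 0,"rx": 0,"ry": 0,"rz": 0},
])

```text
clock: 7.7
position: [0.5749, 0.0944, 0.2318]
ee_rot: [-1.569, 0.066, -0.056]
force: [0.1, -0.3, -1.4]
width: 0.216
```

```bash
python3 - <<'E'
from h import *
print(arm.observe()["joints"])
plan(RK+[0,0,.1113+.12],rotm(RY,0),3)
E
```

```text
[-0.76384473  0.44243718  0.73265201  1.73530604 -0.32916586  1.09671179
 -0.00249083]
row 0 cm [0.34 0.01 1.53] rad [-0.0001  0.0016 -0.002 ]
row 1 cm [0.34 0.01 1.53] rad [-0.0001  0.0016 -0.002 ]
row 2 cm [0.34 0.02 1.53] rad [-0.0001  0.0016 -0.002 ]
```

>>> move_arm([
  {"x": 0.35,"y": 0,"z": 1.5,"rx": 0,"ry": 0.002,"rz": -0.002},
  {"x": 0.35,"y": 0,"z": 1.5,"rx": 0,"ry": 0.002,"rz": -0.002},
  {"x": 0.3,"y": 0,"z": 1.2,"rx": 0,"ry": 0,"rz": -0.002},
  {"x": 0,"y": 0,"z": 0,"rx": 0,"ry": 0,"rz": 0},
])

```text
clock: 8.2
position: [0.5887, 0.1369, 0.2307]
ee_rot: [-1.57, 0.066, -0.065]
force: [0.4, -0.3, -1.6]
width: 0.216
```

```bash
python3 - <<'E'
from h import *
plan(RK+[0,0,.1113+.12],rotm(RY,0),1)
o=arm.observe();r=Ro.from_rotvec(o["ee_rot"]).as_matrix();print(r.round(3))
C=o["position"]+r[:,1]*.0357
print("pred dish bottom faces side",[proj("side",C+r[:,1]*.055+s*r[:,0]).round(1).tolist() for s in(-.01,.01)])
im=arm.get_image("side"); cv2.imwrite("pics/side5.png",cv2.resize(im[90:340,150:350],None,fx=3,fy=2.4*1.25/1.25*1.0 if 0 else 3,interpolation=cv2.INTER_CUBIC)[:600] if 0 else cv2.resize(im[130:330,150:350],None,fx=3,fy=3,interpolation=cv2.INTER_CUBIC))
im=arm.get_image("top"); cv2.imwrite("pics/top5.png",cv2.resize(im[110:280,100:280],None,fx=3.5,fy=3.5,interpolation=cv2.INTER_CUBIC))
E
```

```text
row 0 cm [-0.01 -0.06  0.24] rad [ 0.0004 -0.001  -0.0006]
[[ 0.996 -0.001  0.084]
 [-0.084 -0.     0.996]
 [-0.001 -1.    -0.   ]]
pred dish bottom faces side [[[245.9, 213.7]], [[235.4, 211.4]]]
```

View pics/side5.png

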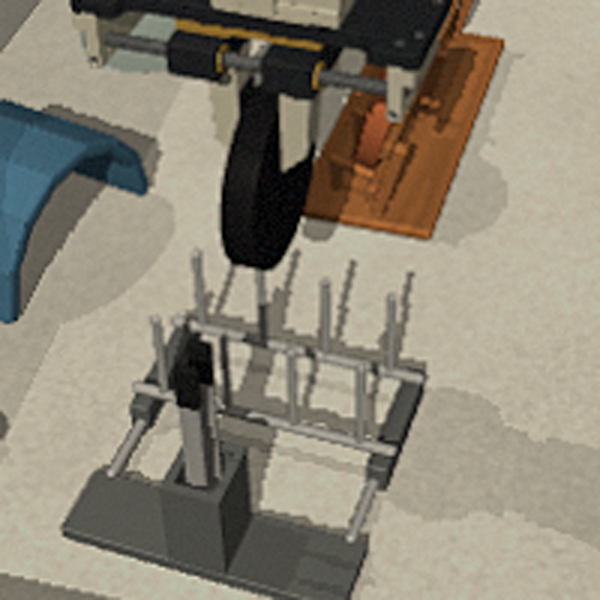

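View pics/top5.png

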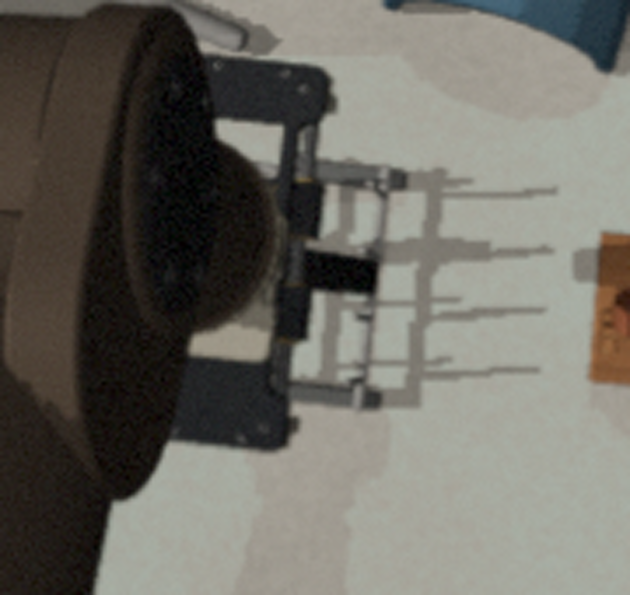

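```bash
python3 - <<'E'
from h import *
o=arm.observe();r=Ro.from_rotvec(o["ee_rot"]).as_matrix()
C=o["position"]+r[:,1]*.0357
th=np.linspace(0,2*np.pi,361); circ=.055*(np.outer(np.cos(th),r[:,1])+np.outer(np.sin(th),r[:,2]))
for n,(x0,y0,x1,y1) in(("side",(218,165,262,225)),("top",(184,175,215,200))):
    h=cv2.convexHull(proj(n,np.r_[C+circ+.01*r[:,0],C+circ-.01*r[:,0]]).astype(np.float32))[:,0]
    im=arm.get_image(n); m=np.zeros(im.shape[:2],np.uint8); m[y0:y1,x0:x1]=(im[y0:y1,x0:x1].max(2)<45)
    k,lab,st,cen=cv2.connectedComponentsWithStats(m); i=1+np.argmax(st[1:,4]); M=lab==i
    Hm=cv2.fillConvexPoly(np.zeros(m.shape,np.uint8),h.round().astype(int),1)
    print(n,"pred bbox",h.min(0),h.max(0),"mask",st[i])
    rng=range(y0,y1,5) if n=="side" else range(x0,x1,4)
    for q in rng:
        a=np.flatnonzero(M[q] if n=="side" else M[:,q]); b=np.flatnonzero(Hm[q] if n=="side" else Hm[:,q])
        print(q,(a.min(),a.max()) if len(a) else None,(b.min(),b.max()) if len(b) else None)
E
```

```text
side pred bbox [222.31802 155.2132 ] [255.76064 220.34508] mask [ 224  165   31   54 1138]
165 (np.int64(231), np.int64(242)) (np.int64(230), np.int64(255))
170 (np.int64(230), np.int64(242)) (np.int64(228), np.int64(256))
175 (np.int64(228), np.int64(242)) (np.int64(227), np.int64(256))
180 (np.int64(227), np.int64(254)) (np.int64(225), np.int64(255))
185 (np.int64(226), np.int64(253)) (np.int64(224), np.int64(255))
190 (np.int64(225), np.int64(253)) (np.int64(223), np.int64(254))
195 (np.int64(224), np.int64(252)) (np.int64(223), np.int64(253))
200 (np.int64(224), np.int64(251)) (np.int64(222), np.int64(251))
205 (np.int64(224), np.int64(248)) (np.int64(222), np.int64(250))
210 (np.int64(225), np.int64(246)) (np.int64(223), np.int64(248))
215 (np.int64(227), np.int64(243)) (np.int64(224), np.int64(245))
220 None (np.int64(236), np.int64(241))
top pred bbox [152.72444 177.9356 ] [208.64658 194.75818] mask [184 182  24  18 252]
184 (np.int64(192), np.int64(199)) (np.int64(180), np.int64(193))
188 (np.int64(182), np.int64(198)) (np.int64(181), np.int64(193))
192 (np.int64(182), np.int64(191)) (np.int64(182), np.int64(194))
196 (np.int64(183), np.int64(192)) (np.int64(182), np.int64(194))
200 (np.int64(184), np.int64(192)) (np.int64(183), np.int64(194))
204 (np.int64(184), np.int64(193)) (np.int64(183), np.int64(195))
208 None (np.int64(184), np.int64(195))
212 None None
```

>>> move_arm([
  {"x": 0,"y": 1,"z": 0.2,"rx": 0,"ry": 0,"rz": 0},
  {"x": 0,"y": 2,"z": 0,"rx": 0,"ry": 0,"rz": 0},
  {"x": 0,"y": 2,"z": 0,"rx": 0,"ry": 0,"rz": 0},
  {"x": 0,"y": 2,"z": 0,"rx": 0,"ry": 0,"rz": 0},
  {"x": 0,"y": 1.5,"z": 0,"rx": 0,"ry": 0,"rz": 0},
  {"x": 0,"y": 0,"z": 0,"rx": 0,"ry": 0,"rz": 0},
])

```text
clock: 9.15
position: [0.5879, 0.1351, 0.1414]
ee_rot: [-1.571, 0.071, -0.069]
force: [0.3, -0.3, -1.0]
width: 0.213
```

```bash
python3 - <<'E'
from h import *
plan(RK+[0,0,.1113],rotm(RY,0),1)
im=arm.get_image("side"); cv2.imwrite("pics/side6.png",cv2.resize(im[180:330,165:315],None,fx=4,fy=4,interpolation=cv2.INTER_CUBIC))
E
```

```text
row 0 cm [0.05 3.01 0.43] rad [ 0.0009 -0.0065 -0.0011]
```

View pics/side6.png

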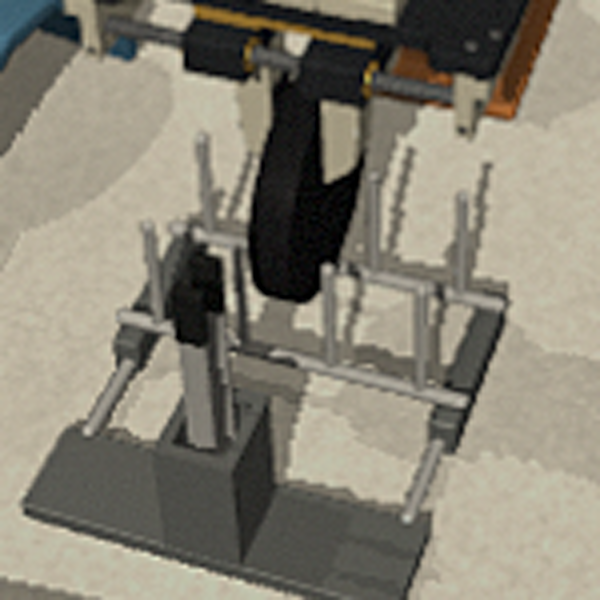

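>>> move_arm([
  {"x": 0.05,"y": 0.6,"z": 0.4,"rx": 0,"ry": -0.006,"rz": 0},
  {"x": 0,"y": 1,"z": 0,"rx": 0,"ry": 0,"rz": 0},
  {"x": 0,"y": 0.5,"z": 0,"rx": 0,"ry": 0,"rz": 0},
  {"x": 0,"y": 0,"z": 0,"rx": 0,"ry": 0,"rz": 0},
])

```text
clock: 9.7
position: [0.5904, 0.1397, 0.1212]
ee_rot: [-1.569, 0.063, -0.067]
force: [0.0, -0.3, -1.5]
width: 0.214
```

```bash
python3 - <<'E'
from h import *
plan(RK+[0,0,.1113],rotm(RY,0),1)
E
```

```text
row 0 cm [-0.16  0.99 -0.05] rad [-0.0006  0.0002  0.0024]
```

>>> move_arm([
  {"x": -0.15,"y": 0.4,"z": 0,"rx": 0,"ry": 0,"rz": 0.002},
  {"x": 0,"y": 0.3,"z": 0,"rx": 0,"ry": 0,"rz": 0},
  {"x": 0,"y": 0,"z": 0,"rx": 0,"ry": 0,"rz": 0},
])

```text
clock: 10.07
position: [0.5889, 0.1397, 0.114]
ee_rot: [-1.569, 0.064, -0.065]
force: [-0.7, 0.3, -0.4]
width: 0.214
```

>>> move_arm([
  {"x": 0,"y": 0.2,"z": 0,"rx": 0,"ry": 0,"rz": 0},
  {"x": 0,"y": 0,"z": 0,"rx": 0,"ry": 0,"rz": 0},
])

```text
clock: 10.32
position: [0.589, 0.1397, 0.112]
ee_rot: [-1.569, 0.064, -0.066]
force: [-0.3, -0.0, -0.9]
width: 0.219
```

>>> move_arm([
  {"x": 0,"y": 0.2,"z": 0,"rx": 0,"ry": 0,"rz": 0},
  {"x": 0,"y": 0,"z": 0,"rx": 0,"ry": 0,"rz": 0},
])

```text
clock: 10.58
position: [0.5895, 0.1392, 0.1104]
ee_rot: [-1.569, 0.064, -0.067]
force: [-0.9, 0.3, -0.9]
width: 0.216
```

>>> move_arm([
  {"x": 0,"y": 0.15,"z": 0,"rx": 0,"ry": 0,"rz": 0},
  {"x": 0,"y": 0,"z": 0,"rx": 0,"ry": 0,"rz": 0},
])

```text
clock: 10.82
position: [0.5897, 0.139, 0.1102]
ee_rot: [-1.568, 0.064, -0.067]
force: [-1.0, -0.9, 0.4]
width: 0.217
```

>>> move_arm([
  {"x": 0,"y": 0.15,"z": 0,"rx": 0,"ry": 0,"rz": 0},
  {"x": 0,"y": 0,"z": 0,"rx": 0,"ry": 0,"rz": 0},
])

```text
clock: 11.08
position: [0.5899, 0.139, 0.1102]
ee_rot: [-1.567, 0.064, -0.068]
force: [-1.0, -1.4, 0.6]
width: 0.215
```

```bash
python3 - <<'E'
from h import *
im=arm.get_image("side"); cv2.imwrite("pics/side7.png",cv2.resize(im[180:330,165:315],None,fx=4,fy=4,interpolation=cv2.INTER_CUBIC))
o=arm.observe(); print(o["force"],o["ft_torque"])
E
```

```text
[-2.45363278 -0.76396587  4.94338674] [-0.21797959  0.66629443  0.05116157]
```

View pics/side7.png

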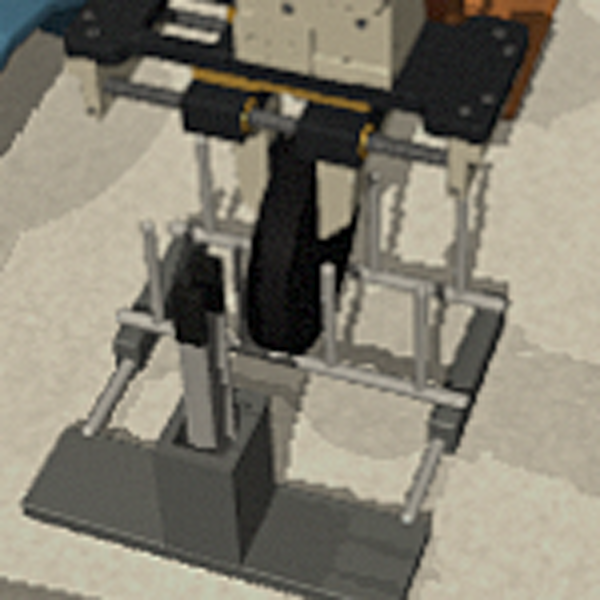

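>>> move_arm([
  {"x": 0,"y": 0,"z": 0,"rx": 0,"ry": 0,"rz": 0},
  {"x": 0,"y": 0,"z": 0,"rx": 0,"ry": 0,"rz": 0},
  {"x": 0,"y": 0,"z": 0,"rx": 0,"ry": 0,"rz": 0},
  {"x": 0,"y": 0,"z": 0,"rx": 0,"ry": 0,"rz": 0},
], jaw=3.2)

```text
clock: 11.62
position: [0.5902, 0.1395, 0.1095]
ee_rot: [-1.567, 0.063, -0.068]
force: [0.1, 0.4, 0.3]
width: 0.347
```

```bash
python3 - <<'E'
from h import *
im=arm.get_image("side"); cv2.imwrite("pics/side8.png",cv2.resize(im[180:330,165:315],None,fx=4,fy=4,interpolation=cv2.INTER_CUBIC))
o=arm.observe(); print(o["force"],o["width"]*9.18)
E
```

```text
[ 0.43147907 -0.25394056  0.05937429] 3.2129643021375642
```

View pics/side8.png

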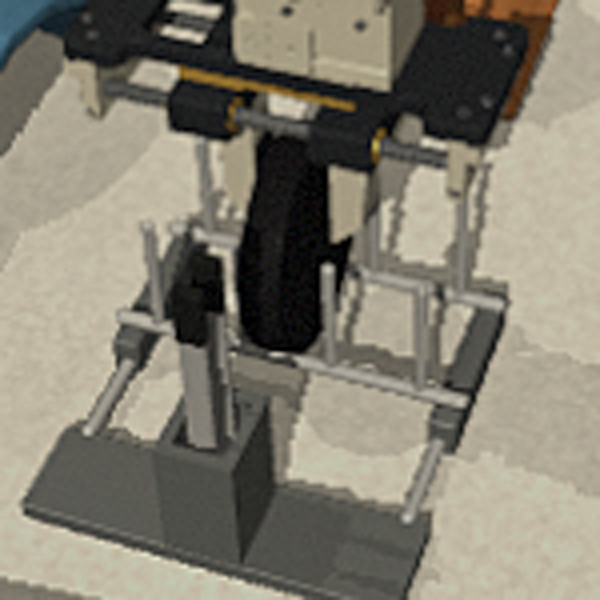

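>>> move_arm([
  {"x": 0,"y": 0,"z": 0,"rx": 0,"ry": 0,"rz": 0},
  {"x": 0,"y": 0,"z": 0,"rx": 0,"ry": 0,"rz": 0},
  {"x": 0,"y": 0,"z": 0,"rx": 0,"ry": 0,"rz": 0},
  {"x": 0,"y": -1,"z": 0,"rx": 0,"ry": 0,"rz": 0},
  {"x": 0,"y": -1.5,"z": 0,"rx": 0,"ry": 0,"rz": 0},
  {"x": 0,"y": -2.5,"z": 0,"rx": 0,"ry": 0,"rz": 0},
  {"x": 0,"y": -4,"z": 0,"rx": 0,"ry": 0,"rz": 0},
  {"x": 0,"y": -4,"z": 0,"rx": 0,"ry": 0,"rz": 0},
  {"x": 0,"y": -2,"z": 0,"rx": 0,"ry": 0,"rz": 0},
], jaw=5)

```text
clock: 12.8
position: [0.5894, 0.1383, 0.2681]
ee_rot: [-1.567, 0.064, -0.069]
force: [0.1, -0.3, -0.1]
width: 0.543
```

>>> move_arm([
  {"x": 0,"y": 0,"z": -3,"rx": 0,"ry": 0,"rz": 0},
  {"x": -2,"y": 0,"z": -4,"rx": 0,"ry": 0,"rz": 0},
  {"x": -4,"y": 0,"z": -4,"rx": 0,"ry": 0,"rz": 0},
  {"x": -5,"y": 0,"z": -3,"rx": 0,"ry": 0,"rz": 0},
  {"x": -4,"y": 0,"z": -3,"rx": 0,"ry": 0,"rz": 0},
  {"x": 0,"y": 0,"z": 0,"rx": 0,"ry": 0,"rz": 0},
  {"x": 0,"y": 0,"z": 0,"rx": 0,"ry": 0,"rz": 0},
])

```text
clock: 13.68
position: [0.4238, -0.0246, 0.2741]
ee_rot: [-1.56, 0.055, -0.08]
force: [-0.8, 0.3, -0.4]
width: 0.546
```

```bash
python3 - <<'E'
from h import *
for n in P:
    im=arm.get_image(n); cv2.imwrite(f"pics/{n}9.png",cv2.resize(im[180:330,165:315] if n=="side" else im[120:260,100:260],None,fx=4,fy=4,interpolation=cv2.INTER_CUBIC)); cv2.imwrite(f"pics/{n}9full.png",im)
E
```

```text
(no output)
```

View pics/side9.png

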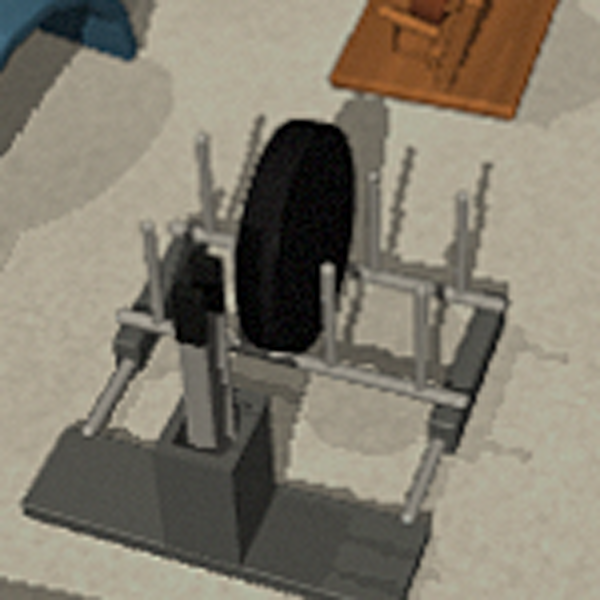

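View pics/top9.png

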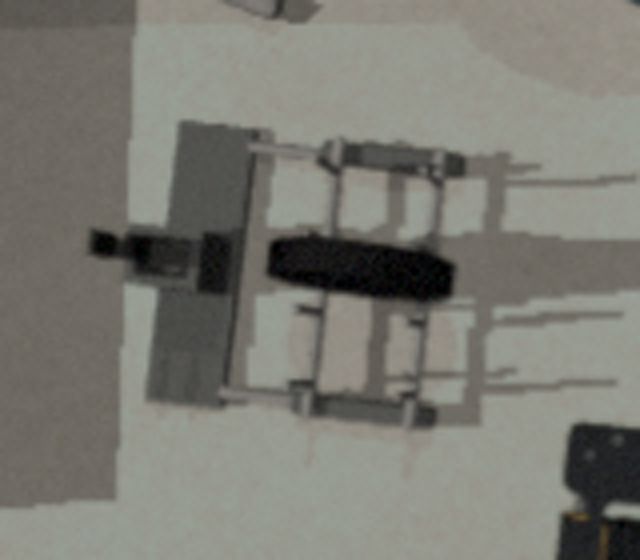

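View pics/side9full.png

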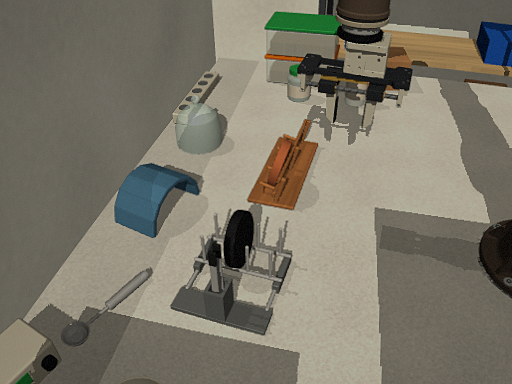

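```bash
python3 - <<'E'
from h import *
C=RK+[0,0,.0756]; r=rotm(RY,0)
th=np.linspace(0,2*np.pi,361); circ=.055*(np.outer(np.cos(th),r[:,1])+np.outer(np.sin(th),r[:,2]))
cs={}
for n,(x0,y0,x1,y1) in(("side",(223,205,258,272)),("top",(165,176,216,197))):
    h=cv2.convexHull(proj(n,np.r_[C+circ+.01*r[:,0],C+circ-.01*r[:,0]]).astype(np.float32)); m0=cv2.moments(h)
    im=cv2.imread(f"pics/{n}9full.png"); m=np.zeros(im.shape[:2],np.uint8); m[y0:y1,x0:x1]=(im[y0:y1,x0:x1].max(2)<45)
    k,lab,st,cen=cv2.connectedComponentsWithStats(m); i=1+np.argmax(st[1:,4])
    c=cv2.convexHull(cv2.findContours((lab==i).astype(np.uint8),0,1)[0][0]); m1=cv2.moments(c)
    ce=lambda q:np.array([q["m10"],q["m01"]])/q["m00"]
    cs[n]=ce(m1); print(n,"pred",ce(m0),cv2.minAreaRect(h),"seen",ce(m1),cv2.minAreaRect(c))
X,e=tri(cs["side"],cs["top"]); d=X-RK; c,s=np.cos(RY),np.sin(RY)
print("dish in rack mm",1000*np.array([c*d[0]+s*d[1],-s*d[0]+c*d[1],d[2]]),"ray gap mm",e*1e3)
E
```

```text
side pred [240.69110626 239.22150149] ((240.63409423828125, 239.1688690185547), (26.08982276916504, 59.27021026611328), 13.147879600524902) seen [238.34188352 238.71623296] ((238.1799774169922, 238.739990234375), (27.71858787536621, 57.982757568359375), 8.13010311126709)
top pred [189.23764803 189.48352148] ((189.3116912841797, 189.43650817871094), (47.4298095703125, 10.222607612609863), 6.598014831542969) seen [189.89898054 186.70157553] ((189.57925415039062, 186.78659057617188), (45.93952178955078, 13.141351699829102), 6.34019136428833)
dish in rack mm [ 6.774767   -0.11854567 74.80125313] ray gap mm 1.190107008509194
```

```bash
python3 - <<'E'
from h import *
th=np.linspace(0,2*np.pi,361)
for dx in(0,.004,.007,.009):
  for tl in(0,-3,-6,-9):
    r=rotm(RY,np.radians(tl)); C=RK+[dx*np.cos(RY),dx*np.sin(RY),.0756]
    circ=.055*(np.outer(np.cos(th),r[:,1])+np.outer(np.sin(th),r[:,2]))
    print(dx,tl,[ [np.round(v,1) for v in cv2.minAreaRect(cv2.convexHull(proj(n,np.r_[C+circ+.01*r[:,0],C+circ-.01*r[:,0]]).astype(np.float32)))] for n in("side","top")])
E
```

```text
0 0 [[array([240.6, 239.2]), array([26.1, 59.3]), np.float64(13.1)], [array([189.3, 189.4]), array([47.4, 10.2]), np.float64(6.6)]]
0 -3 [[array([240.6, 239.2]), array([28.1, 59.3]), np.float64(10.9)], [array([189.3, 189.4]), array([47.5, 12.6]), np.float64(7.2)]]
0 -6 [[array([240.5, 239.2]), array([30.1, 59.3]), np.float64(8.6)], [array([189.3, 189.3]), array([47.5, 14.9]), np.float64(7.7)]]
0 -9 [[array([240.5, 239.2]), array([32. , 59.3]), np.float64(6.6)], [array([189.3, 189.2]), array([47.5, 17.3]), np.float64(8.2)]]
0.004 0 [[array([238.6, 238.7]), array([26.3, 59.2]), np.float64(13.2)], [array([189.5, 187.7]), array([47.4, 10.4]), np.float64(6.6)]]
0.004 -3 [[array([238.6, 238.7]), array([28.3, 59.2]), np.float64(10.9)], [array([189.5, 187.7]), array([47.4, 12.8]), np.float64(7.2)]]
0.004 -6 [[array([238.5, 238.8]), array([30.3, 59.2]), np.float64(8.6)], [array([189.5, 187.6]), array([47.5, 15.1]), np.float64(7.8)]]
0.004 -9 [[array([238.5, 238.8]), array([32.1, 59.3]), np.float64(6.3)], [array([189.5, 187.6]), array([47.5, 17.4]), np.float64(8.3)]]
0.007 0 [[array([237.1, 23
[... 363 characters left out ...]
, np.float64(7.8)]]
0.007 -9 [[array([237. , 238.4]), array([32.3, 59.2]), np.float64(6.3)], [array([189.7, 186.3]), array([47.5, 17.6]), np.float64(8.3)]]
0.009 0 [[array([236.1, 238.1]), array([26.5, 59.1]), np.float64(13.2)], [array([189.8, 185.6]), array([47.4, 10.7]), np.float64(6.7)]]
0.009 -3 [[array([236.1, 238.1]), array([28.5, 59.1]), np.float64(11.0)], [array([189.8, 185.6]), array([47.4, 13.1]), np.float64(7.3)]]
0.009 -6 [[array([236. , 238.2]), array([30.5, 59.1]), np.float64(8.7)], [array([189.8, 185.5]), array([47.5, 15.4]), np.float64(7.8)]]
0.009 -9 [[array([236. , 238.2]), array([32.4, 59.2]), np.float64(6.3)], [array([189.8, 185.4]), array([47.5, 17.7]), np.float64(8.3)]]
```

>>> move_arm([
  {"x": 0,"y": 0,"z": 0,"rx": 0,"ry": 0,"rz": 0},
  {"x": 0,"y": 0,"z": 0,"rx": 0,"ry": 0,"rz": 0},
  {"x": 0,"y": 0,"z": 0,"rx": 0,"ry": 0,"rz": 0},
  {"x": 0,"y": 0,"z": 0,"rx": 0,"ry": 0,"rz": 0},
  {"x": 0,"y": 0,"z": 0,"rx": 0,"ry": 0,"rz": 0},
  {"x": 0,"y": 0,"z": 0,"rx": 0,"ry": 0,"rz": 0},
  {"x": 0,"y": 0,"z": 0,"rx": 0,"ry": 0,"rz": 0},
  {"x": 0,"y": 0,"z": 0,"rx": 0,"ry": 0,"rz": 0},
])

```text
clock: 14.78
position: [0.4255, -0.024, 0.2735]
ee_rot: [-1.564, 0.056, -0.078]
force: [-0.1, 0.2, 1.1]
width: 0.546
```

```bash
python3 - <<'E'
from h import *
for n,(x0,y0,x1,y1) in(("side",(223,205,258,272)),("top",(165,176,216,197))):
    for im in(cv2.imread(f"pics/{n}9full.png"),arm.get_image(n)):
        m=(im[y0:y1,x0:x1].max(2)<45).astype(np.uint8); q=cv2.moments(m,True); print(n,q["m00"],q["m10"]/q["m00"]+x0,q["m01"]/q["m00"]+y0)
# tongs and saucer before/after
for n,b in(("side",(208,240,224,290)),("top",(118,172,160,195)),("top",(275,185,325,215)),("side",(262,135,300,190))):
    a=cv2.imread(f"pics/{n}0.png");c=arm.get_image(n); x0,y0,x1,y1=b
    print(n,b,"mean abs diff",cv2.absdiff(a,c)[y0:y1,x0:x1].mean())
E
```

```text
side 1331.0 237.96468820435763 238.3275732531931
side 1326.0 237.94268476621417 238.2684766214178
top 547.0 189.77879341864715 186.70932358318097
top 543.0 189.84346224677716 186.68324125230203
side (208, 240, 224, 290) mean abs diff 4.392083333333333
top (118, 172, 160, 195) mean abs diff 6.801242236024844
top (275, 185, 325, 215) mean abs diff 6.358
side (262, 135, 300, 190) mean abs diff 6.981180223285486
```

```bash
python3 -c "
from cell import arm
print(arm.sign_off())"
```

```text
the job is handed in; nothing more can be done
None
```

The black dish is now in the middle bay of the wire rack. It stands on its edge on both rails, between the tines, and has been let go. I handed the job in at about 15 s.

**Placing:** On the way down the dish stopped on the rails at about the expected height, with a push of about 5 N. I then opened the fingers, lifted straight up and moved the arm clear.

**Final position:** From the two views, the dish centre is 75 mm up (75.6 expected) and 0 mm off along the bay.

**Not perfect:** The dish is not dead vertical. When released it settled about 5–7 mm towards +x, leaning about 4–5 degrees, apparently against the tines on that side. I left it because the lean is small and it is held by the bay.

**Stability:** Pictures about a second apart showed the dish not moving.

**Saucer and tongs:** Compared with the first pictures, both looked unmoved. I checked this only by image difference, not by measuring their poses.

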